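# Clear the bench plate and hold a blind bearing cap bore-up on it

## Robot

A 6-joint arm with a two-finger parallel gripper is mounted at the origin on the work surface. World frame = base frame: x ahead of the robot, y to its left, z up, the work surface at z = 0. Lengths are in m, angles in rad, forces in N, time in s.
With the tool pointing down it reaches from about 0.225 to 0.875 m from the base axis. Payload 3.4 kg.
Tool frame: the origin (TCP) lies midway between the tips of the shut fingers; the grasp point (between the pads) lies 19 mm behind it (pinch_z is the distance from the TCP to the grasp point, in m); z points along the fingers, y is the line along which they close (so a half turn about z gives the same grasp; the last joint's range is limited). The gripper opens to 85 mm and grips with 20 to 120 N. Pads are 22 mm wide; open, the fingers measure 114 mm over their backs; the gripper's body (76 mm by 85 mm) begins 54 mm behind the grasp point. The pads swing forward as they close: fully open they stand 13 mm farther back than shut.
Start: joints at [1.025, 0.276, 1.505, -0, 1.361, -0.121], TCP at [0.237, 0.524, 0.231] pointing down, gripper open.
Joint ranges: [-2.89, 2.89], [-0.75, 2.08], [0.22, 2.7], [-1.18, 4.32], [0.11, 2.71], [-2.7, 2.7]. Speed limits (rad/s): [2.57, 2.57, 3.14, 3.14, 3.14, 3.14].

## Interface

Orientations are given as a unit quaternion [w, x, y, z].
In Python, from rig import get_state, get_image, sign_off, pinch_z gives the robot as it stands.
- The arm moves only by the tool send_rows, never from a script. Its argument "steps" is one flat list of numbers, 5 for each row, row after row: the gripper's target within -1 to 1 (fully open at 1, half-way at 0, shut at -1), then the shift along the tool's x, y, z in cm, then the turn about the tool's z in degrees. In form: [gripper, x, y, z, roll, gripper, x, y, z, roll, ...]. A call has 1 to 12 rows; each row shifts and turns the commanded pose from where the row before left it, along the tool's axes as they then stand; what a row does not reach is not made up. A row lasts 1/10 s, in which the tool goes at most 50 mm and 8.59 degrees, less where a joint would pass 70% of its speed; a pose out of reach is approached as far as the arm can. A call is refused whole if a number of a shift passes 5 or a number of a turn 8.59, either way. A call with a gripper value outside its range is refused whole. The fingers move at their own pace and stop on an object; "newtons" is the grip in N (left out, the last holds). Time passes only in rows, so rows that do not move let the fingers close. It gives the time, the measured TCP pose, the force, the opening and the grip force at its end, in the units of the state.
- get_state(): the state, without advancing time (a new reading comes with each control period).
- get_image(name): name is "scene" or "side" or "wrist"; returns a dict with "color" (420x560x3 uint8, red, green, blue), "mtx" (3x3 intrinsics, pixels), "T" (4x4, takes a point from camera to world coordinates); the wrist camera has in their place "mount" (4x4, takes a point from camera to tool coordinates, whose origin is the TCP and whose axes are the flange's). Camera axes: x right, y down, z forward; pixel columns grow to the right and rows downward; lengths in m; the calibration is good to about 2 mm. A picture is of the moment at which its call begins: read the wrist's pose just before it. There is no depth.
- sign_off(): hands the job in; it is judged then, once.
The state is a dict: "clock": time; "qpos": joint angles; "qd": joint speeds; "effort": joint torques, N m; "position": TCP position; "ee_rot": TCP orientation; "contact_force": force on the tool from outside, world axes, zero at the start; "moment": the same for the moment, N m; "width": finger opening in m; "gripper_force": force on a finger pad.
Only numpy, scipy, OpenCV 4.12 (cv2) and the standard library are available. Lean on these libraries where they do the work, as an engineer would, in place of code of your own. Each camera call takes 0.05 s, during which the arm holds its last target. There are 200 camera calls.

## Task

Sweep all five steel chips off the bench plate into its tray with the scraper block, not with the fingers, and set the block down on the counter, clear of the plate and tray. Only then take the bearing cap that lies nearer to the robot and stand it upright on the cleared plate with its blind bore up: which end is bored is not known as it lies, so stand it up, feel for the bore and turn the cap over if it is underneath. Finish while still holding the cap there, gripped and pressed down firmly on the plate so that the bearing can be fitted; leave the other cap and everything else on the counter where it is.

Things in the scene. Friction and masses are not known exactly. Their poses are not given: they have to be found in the camera images.
- bench_plate: fixed steel plate 160 (x) x 220 (y) mm, top 24 mm above the counter, with a grey chip tray along its +y edge. Origin: on the counter under the plate's centre; y points to the tray. The plate ends at y = 110 mm; the tray, 160 wide, floor 3 and rims 16 mm above the counter, runs from there to y = 205 mm.
- cap_a_center (a point): one of two like aluminium bearing caps, about 0.3 kg, 56 long, lying: square body 54 x 54 x 30 mm between two round ends (52 across, 13 long). One end has the blind bore (40 across, 26 deep), the other is flat and solid; which end is not told. Point: its centre, 27 mm up as it lies, 28 mm up when it stands. x runs along the cap (bore at +x or -x), z is square to a flat (up at the start).
- cap_b_center (a point): one of two like aluminium bearing caps, about 0.3 kg, 56 long, lying: square body 54 x 54 x 30 mm between two round ends (52 across, 13 long). One end has the blind bore (40 across, 26 deep), the other is flat and solid; which end is not told. Point: its centre, 27 mm up as it lies, 28 mm up when it stands. x runs along the cap (bore at +x or -x), z is square to a flat (up at the start).
- scraper_center (a point): scraper block, about 0.22 kg, standing on its sole on the counter: a wooden block 116 mm long (along x), 28 mm thick (along y), on a steel sole 130 x 30 x 6 mm; 51 mm high overall. Point: its centre, half-way up, 25.5 mm above its sole; grip the wood across its 28 mm thickness.
- chip0: loose steel chip 22 x 12 x 5 mm (x, y, z) of about 11 g, lying flat on the bench plate at the start. Origin: centre of its underside.
- chip1: loose steel chip 22 x 12 x 5 mm (x, y, z) of about 11 g, lying flat on the bench plate at the start. Origin: centre of its underside.
- chip2: loose steel chip 22 x 12 x 5 mm (x, y, z) of about 11 g, lying flat on the bench plate at the start. Origin: centre of its underside.
- chip3: loose steel chip 22 x 12 x 5 mm (x, y, z) of about 11 g, lying flat on the bench plate at the start. Origin: centre of its underside.
- chip4: loose steel chip 22 x 12 x 5 mm (x, y, z) of about 11 g, lying flat on the bench plate at the start. Origin: centre of its underside.
- bearing: bystander: ball bearing 40 mm across, 12 mm thick, lying beyond the plate. Origin: centre of its underside.
- spray_can: bystander: upright blue spray can 52 mm across, 190 mm high. Origin: centre of its underside.
- grease_tub: bystander: white tub with a black lid, 72 mm across, 75 mm high. Origin: centre of its underside.
- screwdriver: bystander: red-handled screwdriver lying along its x axis, 200 mm long, 26 mm high. Origin: underside of its middle.
- spanner: bystander: steel spanner lying along its x axis, 180 mm long, 8 mm high. Origin: underside of its middle.
- carton: bystander: small cardboard carton 75 x 55 x 45 mm. Origin: centre of its underside.
Mind the look-alikes: they are no part of the job. What is shaped like the part that bears cap_b_center but blue, pink or purple is not meant.

How it is judged:
By the outcome, as a careful person would: the job done as asked, in the order asked, and still so for the second after the job is handed in, while the arm keeps its last pose, push and grip.
It also fails if it takes over 72 s, if anything falls off the work surface, if the arm or the gripper's body presses on something with over 40 N, if the wrist force passes 120 N, or if a joint passes its speed limit or range.

## Working session

There is one attempt and no reset: what is moved stays moved. The work goes in short steps, Python scripts to look and compute and a tool call to move; the robot and the scene stay as the last step left them, time stands still between calls to the robot, and variables do not carry over. Pictures are saved under pics/ and viewed, at most 10 in all, crops included, and the job is handed in when it is done.

Besides the shell and the picture viewer there is one more tool, called after "Emit:" in YAML: its name, and indented under it one key for each argument. send_rows: Moves the arm, as the interface text tells. Its arguments: {"type":"object","properties":{"steps":{"type":"array"},"newtons":{"type":"number"}},"required":["steps"]}

```bash
mkdir -p pics; ls
python3 - <<'E'
from rig import get_state,get_image,pinch_z
import cv2,numpy as np
s=get_state();print({k:np.round(v,3) if not callable(v) else v for k,v in s.items()},pinch_z)
for n in("scene","side"):
    d=get_image(n);cv2.imwrite(f"pics/{n}0.png",d["color"][:,:,::-1]);print(n,d["mtx"],d["T"].round(3))
d=get_image("wrist");print(d["mount"].round(4),d["mtx"])
E
```

```text
pics
{'clock': np.float64(0.0), 'qpos': array([ 1.025,  0.277,  1.506,  0.   ,  1.361, -0.121]), 'qd': array([ 0.001, -0.001,  0.   , -0.001, -0.001, -0.001]), 'effort': array([ 1.0000e-03, -4.1677e+01, -2.4580e+01, -0.0000e+00,  1.1000e-02,
       -0.0000e+00]), 'position': array([0.237, 0.523, 0.23 ]), 'ee_rot': array([-0.   ,  0.211,  0.978, -0.001]), 'contact_force': array([-0.304,  0.009,  0.327]), 'moment': array([-0.052, -0.027, -0.048]), 'gripper_force': np.float64(0.0), 'width': np.float64(0.085)} 0.0187
scene [[380.9507472   0.        283.1112162]
 [  0.        380.9507472 208.8084649]
 [  0.          0.          1.       ]] [[-0.886  0.323 -0.333  0.877]
 [ 0.464  0.641 -0.612  0.536]
 [ 0.016 -0.696 -0.718  0.737]
 [ 0.     0.     0.     1.   ]]
side [[392.60070085   0.         277.92691864]
 [  0.         392.60070085 207.29863282]
 [  0.           0.           1.        ]] [[ 0.902 -0.309  0.301  0.193]
 [-0.432 -0.634  0.642 -0.818]
 [-0.007 -0.709 -0.705  0.941]
 [ 0.     0.     0.     1.   ]]
[[ 7.000e-04 -9.568e-01 -2.907e-01  7.500e-02]
 [ 1.000e+00  7.000e-04  3.000e-04 -1.300e-03]
 [-1.000e-04 -2.907e-01  9.568e-01 -1.436e-01]
 [ 0.000e+00  0.000e+00  0.000e+00  1.000e+00]] [[309.90430137   0.         282.78309042]
 [  0.         309.90430137 211.13480849]
 [  0.           0.           1.        ]]
```

View pics/scene0.png

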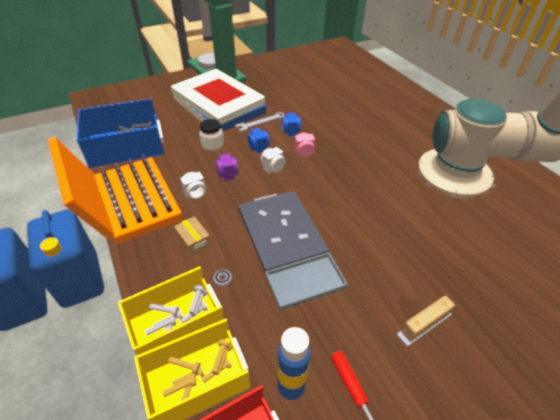

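View pics/side0.png

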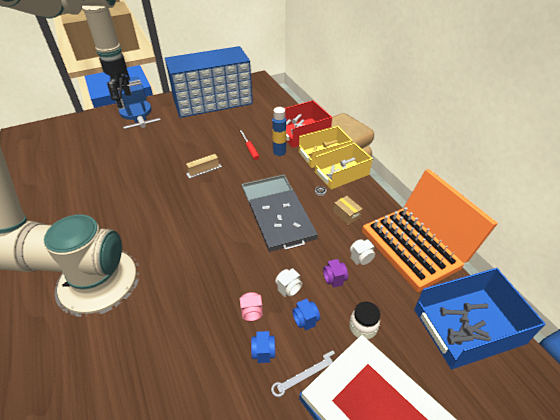

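The scene view shows two aluminium caps at (272,160) and (194,185). The look-alikes are blue (258,140) and (291,124), pink (305,145) and purple (228,167). The plate is around (285,230), the tray around (305,280) and the scraper at (427,318). In the side view the nearer cap is at (289,282), the farther one at (362,251) and the scraper at (203,165). I choose the cap at scene (272,160) and will check it in one close crop.

```bash
cat > h.py <<'E'
import numpy as np,cv2
from scipy.spatial.transform import Rotation as R
from rig import get_state,get_image,pinch_z
def tool():
    s=get_state();T=np.eye(4);T[:3,:3]=R.from_quat(s["ee_rot"],scalar_first=True).as_matrix();T[:3,3]=s["position"];return T,s
def cam(n):
    if n=="wrist":
        T,_=tool();d=get_image(n);return d["color"],d["mtx"],T@d["mount"]
    d=get_image(n);return d["color"],d["mtx"],d["T"]
def ray(px,K,T,z):
    px=np.atleast_2d(px).astype(float)
    r=np.c_[px,np.ones(len(px))]@np.linalg.inv(K).T@T[:3,:3].T
    o=T[:3,3];return (o+r*((z-o[2])/r[:,2])[:,None])
E
python3 - <<'E'
from h import *
c,K,T=cam("side")
cv2.imwrite("pics/c1.png",cv2.resize(c[140:315,170:400],None,fx=3.4,fy=3.4,interpolation=cv2.INTER_CUBIC)[:,:,::-1])
print(ray([[289,282],[362,251]],K,T,.03).round(3),ray([203,163],K,T,.03).round(3))
c2,K2,T2=cam("scene")
print(ray([[272,160],[194,185]],K2,T2,.03).round(3),ray([[427,318]],K2,T2,.03).round(3))
E
```

```text
[[ 0.484 -0.266  0.03 ]
 [ 0.727 -0.262  0.03 ]] [[0.433 0.345 0.03 ]]
[[ 0.485 -0.259  0.03 ]
 [ 0.725 -0.257  0.03 ]] [[0.431 0.34  0.03 ]]
```

View pics/c1.png

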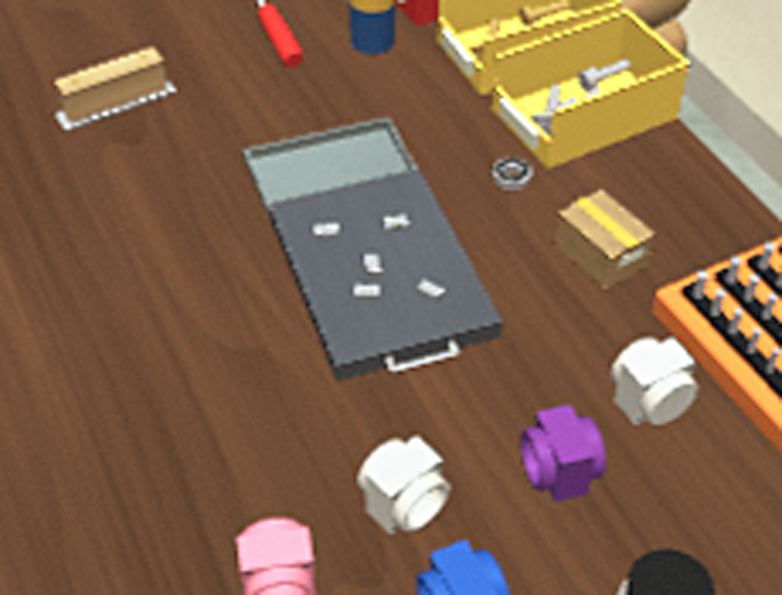

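The crop shows the nearer aluminium cap at crop pixel (404,484), beside a pink and a blue look-alike; the choice holds. The plate, with five chips, has top corners near (272,206), (415,170), (500,322) and (335,362). The scraper stands at (115,85).

Run:
```python
from h import *
c,K,T=cam("side")
f=lambda p:np.array(p)/3.4+[170,140]
q=ray(f([[272,206],[415,170],[500,322],[335,362]]),K,T,.024);print(q.round(3),q.mean(0))
for a,b in((0,1),(1,2),(2,3),(3,0)):print(np.linalg.norm(q[a]-q[b]).round(3),np.degrees(np.arctan2(*(q[b]-q[a])[1::-1])).round(1))
print("chips",ray(f([[327,229],[397,220],[373,263],[367,290],[432,289]]),K,T,.029).round(3))
print("scr top ends",ray(f([[60,86],[160,57]]),K,T,.051).round(3), "sole",ray(f([[66,128],[175,90]]),K,T,.003).round(3))
```

```text
[[ 0.514  0.087  0.024]
 [ 0.666  0.072  0.024]
 [ 0.642 -0.144  0.024]
 [ 0.488 -0.121  0.024]] [ 0.57749718 -0.02642096  0.024     ]
0.152 -5.7
0.218 -96.3
0.156 171.5
0.21 82.7
chips [[ 0.548  0.029  0.029]
 [ 0.615  0.011  0.029]
 [ 0.568 -0.031  0.029]
 [ 0.548 -0.06   0.029]
 [ 0.603 -0.085  0.029]]
scr top ends [[0.373 0.33  0.051]
 [0.486 0.331 0.051]] sole [[0.368 0.318 0.003]
 [0.497 0.328 0.003]]
```

Emit:
send_rows:
  steps: [1, -4.2, -1.5, 1.2, 0, 1, -4.2, -1.5, 1.2, 0, 1, -4.2, -1.5, 1.2, 0, 1, -4.2, -1.5, 1.2, 0, 1, -4.2, -1.5, 1.2, 0, 1, -4.2, -1.5, 1.2, 0, 1, 0, 0, 0, -6.6, 1, 0, 0, 0, -6.6, 1, 0, 0, 0, -6.6, 1, 0, 0, 0, -6.6, 1, 0, 0, 0, 0]
  newtons: 60

```text
clock: 1.4
position: [0.4296, 0.338, 0.1593]
ee_rot: [0.0, -0.018, 1.0, 0.0]
contact_force: [-0.1, -0.1, -0.2]
width: 0.0854
gripper_force: 0.0
```

```bash
cat >> h.py <<'E'
def plan(target,yang):
    """total tool-axes shift (cm) in the present frame, and total roll (deg) to bring tool y to heading yang (mod 180)"""
    T,s=tool();d=T[:3,:3].T@(np.array(target)-T[:3,3])*100
    a=np.degrees(np.arctan2(T[1,1],T[0,1]));r=-(((yang-a)+90)%180-90)
    print("pos",T[:3,3].round(4),"yang",a.round(1),"shift",d.round(2),"roll",r.round(1),"q",s["qpos"].round(2),"F",s["contact_force"].round(1),"w",s["width"].round(4))
E
python3 - <<'E'
from h import *
c,K,T=cam("wrist");cv2.imwrite("pics/w1.png",c[:,:,::-1])
h=cv2.cvtColor(c,cv2.COLOR_RGB2HSV);print(h[200:220:6,200:360:20].tolist()[:2])
plan([.43,.335,.05],92)
E
```

```text
[[[12, 139, 213], [12, 142, 199], [12, 140, 210], [13, 139, 219], [30, 7, 255], [30, 64, 255], [13, 137, 217], [12, 140, 208]], [[12, 141, 201], [12, 139, 205], [12, 140, 201], [13, 139, 214], [30, 7, 255], [30, 55, 255], [14, 138, 222], [13, 140, 217]]]Traceback (most recent call last):
  File "<stdin>", line 4, in <module>
  File "h.py", line 18, in plan
    print("pos",T[:3,3].round(4),"yang",a.round(1),"shift",d.round(2),"roll",r.round(1),"q",s["qpos"].round(2),"F",s["contact_force"].round(1),"w",s["width"].round(4))
                                                                                                                                                   ^^^^^^^^^^^^^^^^
AttributeError: 'float' object has no attribute 'round'
```

View pics/w1.png

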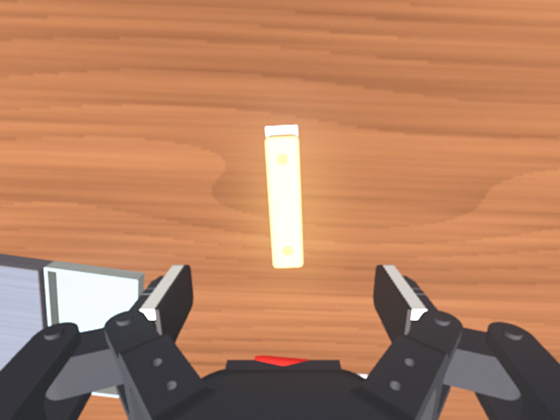

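The wrist view shows the scraper's top running from (282,137) to (288,266), well between the fingers.

```bash
sed -i 's/s\["width"\].round(4)/round(float(s["width"]),4)/' h.py
python3 - <<'E'
from h import *
c,K,T=cam("wrist")
m=(cv2.inRange(cv2.cvtColor(c,cv2.COLOR_RGB2HSV),(20,0,235),(35,255,255)));m[300:]=0
q=max(cv2.findContours(m,0,2)[0],key=cv2.contourArea);r=cv2.minAreaRect(q);print(r)
e=ray([[282,137],[288,266]],K,T,.051);print(e.round(4));d=e[1]-e[0];mid=e.mean(0)
a=np.degrees(np.arctan2(d[1],d[0]));print(mid,a,np.linalg.norm(d))
plan([mid[0],mid[1],.012],a+90)
E
```

```text
((284.43963623046875, 201.47415161132812), (132.41815185546875, 34.411102294921875), 86.633544921875)
[[0.3693 0.3347 0.051 ]
 [0.4819 0.3438 0.051 ]]
[0.42557957 0.33926627 0.051     ] 4.654984370162015 0.11294078320960399
pos [0.4295 0.3381 0.1593] yang 91.9 shift [ 0.39  0.13 14.73] roll -2.7 q [ 0.54  0.28  1.68  0.    1.18 -1.06] F [-0.5 -0.6 -0.4] w 0.0854
```

Emit:
send_rows:
  steps: [1, 0.4, 0.1, 4, -2.7, 1, 0, 0, 4, 0, 1, 0, 0, 3.5, 0, 1, 0, 0, 2.1, 0, 1, 0, 0, 0.5, 0, -1, 0, 0, 0, 0, -1, 0, 0, 0, 0, -1, 0, 0, 0, 0, -1, 0, 0, 0, 0, -1, 0, 0, 0, 0, -1, 0, 0, 0, 0, -1, 0, 0, 0, 0]
  newtons: 80

```text
clock: 2.7
position: [0.4265, 0.3396, 0.0198]
ee_rot: [0.001, -0.042, 0.999, 0.001]
contact_force: [-0.2, 0.5, 5.8]
width: 0.027
gripper_force: 79.9
```

Emit:
send_rows:
  steps: [-1, 0, 0, -5, 0, -1, 0, 0, -5, 0, -1, 0, 0, -5, 0, -1, 0, 0, -5, 0, -1, -1.5, -4.7, 0, 3, -1, -1.5, -4.7, 0, 3, -1, -1.5, -4.7, 0, 3, -1, -1.5, -4.7, 0, 3, -1, -1.5, -4.7, 0, 0, -1, -1.5, -4.7, 0, 0, -1, -1.5, -4.7, 0, 0, -1, -1.5, -4.7, 0, 0]

```text
clock: 3.9
position: [0.5215, -0.0444, 0.2182]
ee_rot: [-0.0, 0.063, 0.998, 0.0]
contact_force: [1.9, -0.3, -1.4]
width: 0.0269
gripper_force: 79.9
```

Run:
```python
from h import *
c,K,T=cam("wrist");cv2.imwrite("pics/w2.png",c[:,:,::-1])
plan([.567,-.118,.1],83)
```

```text
pos [ 0.5238 -0.0533  0.2181] yang 82.5 shift [-5.09 -5.74 11.88] roll -0.5 q [-0.23  0.21  1.63 -0.01  1.3  -1.66] F [ 1.5 -7.2 -1.7] w 0.0268
```

View pics/w2.png

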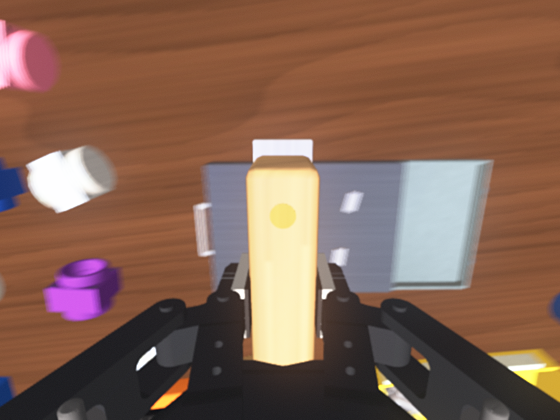

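The wrist view, taken while the arm was still settling, shows the plate from (205,163) to (403,160). The tray is right of it and the block hangs over the left half. I'll re-measure now that the arm is still.

Run:
```python
from h import *
c,K,T=cam("wrist");c=c.astype(int)
m=(c[:,:,2]-c[:,:,0]>-5)&(c.sum(2)<420)&(c.sum(2)>120)
P=[]
for u in list(range(215,245,5))+list(range(330,400,8)):
    v=np.where(m[100:260,u])[0]
    if len(v):P.append((u,v[0]+100))
P=np.array(P);print(P.tolist())
q=ray(P,K,T,.024);l=np.polyfit(q[:,1],q[:,0],1);print("edge x=",l,"ang",90-np.degrees(np.arctan(l[0])))
L=[np.where(m[v,150:245])[0] for v in range(185,200,4)];print([(a[0]+150) if len(a) else None for a in L])
for v in(175,180,185,190):
    w=c[v,330:520].sum(1);print(v,w[::4].tolist())
plan([.567,-.118,.1],83)
```

```text
[[220, 160], [225, 159], [230, 159], [235, 159], [240, 159], [330, 158], [338, 158], [346, 157], [354, 157], [362, 157], [370, 157], [378, 157], [386, 157], [394, 157]]
edge x= [0.11419658 0.49777519] ang 83.48523928407216
[np.int64(221), np.int64(221), np.int64(221), np.int64(221)]
175 [404, 404, 396, 396, 398, 395, 398, 393, 397, 394, 393, 393, 397, 395, 389, 386, 394, 392, 396, 396, 394, 397, 405, 597, 604, 612, 615, 610, 613, 612, 623, 623, 614, 624, 618, 631, 624, 626, 625, 624, 629, 316, 318, 526, 311, 311, 312, 307]
180 [407, 410, 407, 407, 405, 404, 401, 401, 396, 397, 397, 396, 399, 400, 395, 399, 397, 403, 404, 400, 403, 403, 442, 608, 605, 604, 614, 610, 614, 621, 627, 621, 618, 621, 624, 621, 621, 622, 629, 631, 589, 320, 416, 390, 303, 301, 298, 297]
185 [400, 397, 404, 398, 397, 393, 392, 394, 389, 378, 389, 393, 393, 390, 398, 400, 395, 395, 400, 399, 401, 402, 501, 611, 609, 607, 606, 610, 618, 619, 625, 624, 618, 618, 621, 623, 626, 631, 626, 620, 469, 321, 562, 344, 290, 287, 290, 290]
190 [408, 402, 401, 397, 397, 397, 394, 390, 487, 722, 730, 583, 386, 384, 388, 390, 388, 388, 389, 393, 392, 393, 555, 609, 611, 614, 615, 615, 625, 626, 625, 617, 624, 629, 621, 621, 627, 624, 616, 627, 366, 316, 602, 282, 288, 282, 276, 280]
pos [ 0.523  -0.0489  0.218 ] yang 82.4 shift [-5.26 -6.22 11.83] roll -0.6 q [-0.22  0.21  1.63 -0.    1.3  -1.66] F [ 0.2  1.1 -1.9] w 0.0268
```

Run:
```python
from h import *
_,K,T=cam("wrist")
a=np.radians(83.5);Y=np.array([np.cos(a),np.sin(a)]);X=np.array([Y[1],-Y[0]])
e=ray([[221,190],[418,185]],K,T,.024)[:,:2]
yy=e@Y;xx=np.array([.4978,0])@X+.08;print(yy,yy[1]-yy[0])
C=xx*X+yy.mean()*Y;print("C",C,"X",X,"Y",Y)
s=C-.093*Y+0*X;print("start",s);plan([*s,.1],83.5)
```

```text
[-0.05997661  0.15888144] 0.21885804995457955
C [ 0.57650463 -0.01591205] X [ 0.99357186 -0.11320321] Y [0.11320321 0.99357186]
start [ 0.56597673 -0.10831423]
pos [ 0.522  -0.0455  0.2178] yang 82.4 shift [-5.19 -5.65 11.78] roll -1.1 q [-0.22  0.21  1.63 -0.    1.3  -1.66] F [ 0.2  0.8 -2.4] w 0.0268
```

Run:
```python
from h import *
c,K,T=cam("wrist");c=c.astype(int)
a=np.radians(83.5);Y=np.array([np.cos(a),np.sin(a)]);X=np.array([Y[1],-Y[0]])
m=(c[:,:,2]-c[:,:,0]>-5)&(c.sum(2)<470)&(c.sum(2)>120)
for v in(170,175,180):
    b=np.where(m[v,200:245])[0][0]+200; f=np.where(c[v,340:450].sum(1)>500)[0][0]+340
    p=ray([[b,v],[f,v]],K,T,.024)[:,:2]@Y;print(v,b,f,p,p.mean())
c,K,T=cam("side");c=c.astype(int)
# front top edge and tray boundary in side view (column scans)
for u in(275,290,305):print(u,c[180:262,u].sum(1).tolist())
plan([.5655,-.113,.12],83.5)
```

```text
170 211 411 [-0.06516784  0.15353956] 0.04418585922612221
175 211 411 [-0.06563601  0.15410426] 0.0442341233219694
180 212 410 [-0.06500451  0.15357061] 0.04428304755909103
275 [391, 382, 371, 363, 496, 651, 397, 510, 518, 500, 499, 512, 508, 439, 312, 329, 328, 335, 341, 333, 339, 328, 330, 332, 325, 335, 336, 321, 324, 329, 323, 329, 326, 319, 327, 328, 321, 322, 323, 321, 325, 323, 334, 467, 686, 730, 603, 310, 312, 326, 330, 331, 323, 325, 330, 325, 329, 327, 329, 322, 338, 328, 325, 327, 349, 357, 148, 182, 191, 189, 215, 247, 235, 239, 245, 245, 251, 247, 240, 243, 257, 259]
290 [559, 584, 401, 292, 237, 345, 402, 328, 317, 291, 356, 319, 331, 327, 324, 332, 335, 335, 333, 328, 334, 330, 323, 296, 309, 467, 313, 327, 336, 330, 333, 327, 341, 342, 341, 342, 340, 339, 328, 333, 319, 328, 326, 333, 333, 330, 334, 339, 330, 334, 328, 327, 329, 333, 338, 324, 331, 322, 332, 336, 347, 358, 153, 181, 172, 199, 465, 704, 244, 259, 281, 279, 258, 243, 242, 243, 252, 244, 239, 238, 241, 242]
305 [239, 257, 248, 240, 247, 253, 247, 245, 237, 238, 250, 251, 242, 253, 250, 254, 248, 255, 256, 254, 250, 240, 251, 251, 251, 248, 241, 253, 249, 242, 240, 273, 314, 356, 339, 338, 337, 329, 327, 332, 323, 330, 323, 326, 325, 327, 323, 330, 327, 328, 327, 320, 323, 321, 326, 316, 330, 341, 156, 188, 167, 146, 209, 333, 237, 235, 247, 248, 253, 248, 263, 264, 259, 250, 239, 246, 254, 245, 257, 262, 257, 272]
pos [ 0.5213 -0.0423  0.2179] yang 82.7 shift [-5.3  -6.46  9.77] roll -0.8 q [-0.21  0.21  1.63  0.    1.3  -1.66] F [-0.5  0.8 -2.6] w 0.027
```

Run:
```python
from h import *
c,K,T=cam("side")
a=np.radians(83.5);Y=np.array([np.cos(a),np.sin(a)])
print(ray([[275,245.5],[290,241.5],[305,237.5]],K,T,.024)[:,:2]@Y+.11)
plan([.5655,-.115,.12],83.5)
```

```text
[0.04177776 0.04148998 0.04119693]
pos [ 0.5213 -0.0416  0.218 ] yang 82.8 shift [-5.32 -6.74  9.78] roll -0.7 q [-0.21  0.21  1.63  0.    1.3  -1.66] F [-0.1 -0.4 -2.2] w 0.0273
```

Emit:
send_rows:
  steps: [-1, -2.7, -3.4, 0, -0.7, -1, -2.6, -3.3, 0, 0, -1, 0, 0, 5, 0, -1, 0, 0, 5, 0, -1, 0, 0, 4, 0, -1, 0, 0, 2, 0, -1, 0, 0, 0, 0, -1, 0, 0, 0, 0, -1, 0, 0, 0, 0]

```text
clock: 5.1
position: [0.5682, -0.115, 0.0602]
ee_rot: [0.002, 0.056, 0.998, -0.0]
contact_force: [0.1, 0.2, -3.0]
width: 0.027
gripper_force: 80.0
```

Run:
```python
from h import *
c,K,T=cam("side")
cv2.imwrite("pics/c2.png",cv2.resize(c[150:270,220:340],None,fx=4.8,fy=4.8,interpolation=cv2.INTER_CUBIC)[:,:,::-1])
plan([.5655,-.115,.045],83.5)
```

```text
pos [ 0.5682 -0.1152  0.0603] yang 83.5 shift [ 0.28 -0.01  1.53] roll 0.0 q [-0.32  0.42  1.74  0.    0.97 -1.78] F [-0.1 -0.5 -2.1] w 0.0272
```

View pics/c2.png

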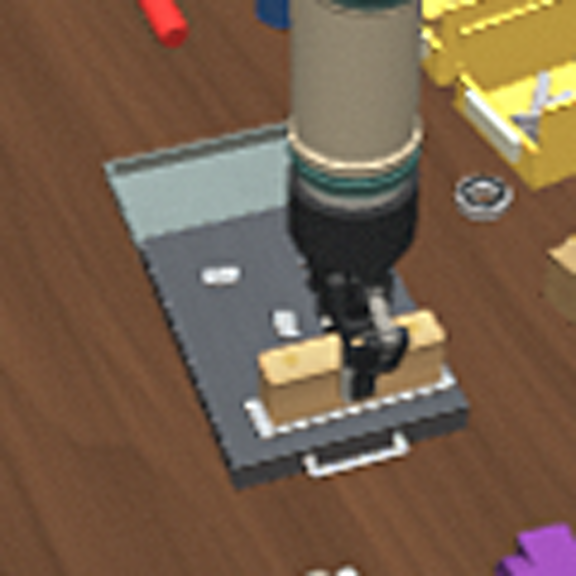

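Emit:
send_rows:
  steps: [-1, 0.2, 0, 0.8, 0, -1, 0, 0, 0.6, 0, -1, 0, 0, 0.2, 0, -1, 0, 0, 0.2, 0, -1, 0, 0, 0, 0, -1, 0, 0, 0, 0]

```text
clock: 5.75
position: [0.5647, -0.1153, 0.0438]
ee_rot: [0.001, 0.057, 0.998, -0.0]
contact_force: [-6.8, 2.6, 21.0]
width: 0.0272
gripper_force: 83.3
```

Emit:
send_rows:
  steps: [-1, 0, 1, 0, 0, -1, 0, 2, 0, 0, -1, 0, 2, 0, 0, -1, 0, 2, 0, 0, -1, 0, 2, 0, 0, -1, 0, 2, 0, 0, -1, 0, 2, 0, 0, -1, 0, 2, 0, 0, -1, 0, 2, 0, 0, -1, 0, 2, 0, 0, -1, 0, 1.2, 0, 0, -1, 0, 0, 0, 0]

```text
clock: 6.95
position: [0.5907, 0.0853, 0.0438]
ee_rot: [0.004, 0.056, 0.998, -0.001]
contact_force: [-0.1, -3.0, 15.2]
width: 0.0272
gripper_force: 82.4
```

Run:
```python
from h import *
plan([.5655,-.115,.045],83.5)
```

```text
pos [0.5907 0.0853 0.0438] yang 83.6 shift [  0.27 -20.18  -0.1 ] roll 0.1 q [ 0.03  0.46  1.72 -0.    0.95 -1.43] F [-0.1 -3.  15.2] w 0.0272
```

Emit:
send_rows:
  steps: [-1, 0, 0, -3, 0, -1, 0, 0, -5, 0, -1, 0, 0, -3, 0, -1, 3.2, 3.9, 0, 0, -1, 3.2, 3.9, 0, 0, -1, 3.2, 3.9, 0, 0, -1, 3.2, 3.9, 0, 0, -1, 3.2, 3.9, 0, 0, -1, 3.2, 3.9, 0, 0, -1, 0, 0, 0, -5.7, -1, 0, 0, 0, -5.7, -1, 0, 0, 0, 0]

```text
clock: 8.15
position: [0.4244, 0.3379, 0.15]
ee_rot: [-0.0, -0.043, 0.999, -0.0]
contact_force: [-0.4, -0.5, -3.8]
width: 0.0272
gripper_force: 80.1
```

Run:
```python
from h import *
c,K,T=cam("side");d,_,_=cam("scene")
z=lambda i,f:cv2.resize(i,(400,400),interpolation=cv2.INTER_CUBIC)
cv2.imwrite("pics/c3.png",np.hstack([z(c[160:260,230:330],4),z(d[185:310,230:355],4)])[:,:,::-1])
plan([.4265,.3396,.02],94.8)
```

```text
pos [0.4249 0.3373 0.1501] yang 94.7 shift [-0.18  0.21 13.01] roll -0.1 q [ 0.54  0.29  1.7   0.    1.15 -1.11] F [ 0.7 -0.1 -2.8] w 0.0271
```

View pics/c3.png

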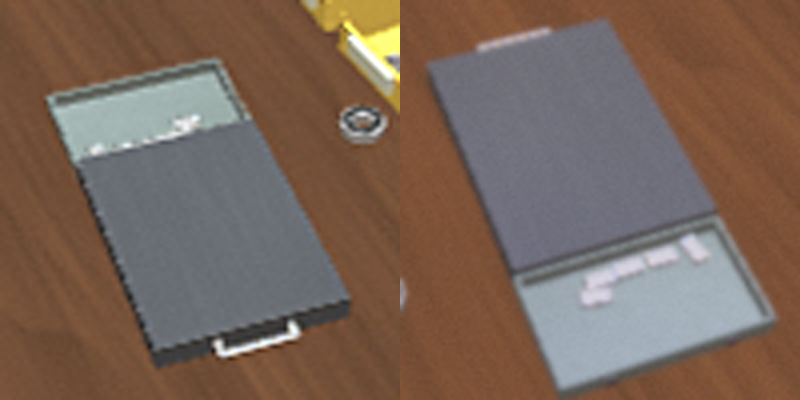

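Both crops show an empty plate and all five chips in the tray, right crop (595,292) to (693,248). Next I set the block down.

Emit:
send_rows:
  steps: [-1, 0, 0, 5, 0, -1, 0, 0, 4.5, 0, -1, 0, 0, 2.5, 0, -1, 0, 0, 0.6, 0, -1, 0, 0, 0.4, 0, -1, 0, 0, 0, 0, -1, 0, 0, 0, 0]

```text
clock: 8.95
position: [0.4264, 0.3383, 0.0218]
ee_rot: [0.002, -0.042, 0.999, 0.001]
contact_force: [-0.2, -0.3, -1.9]
width: 0.0268
gripper_force: 80.1
```

Emit:
send_rows:
  steps: [-1, 0, 0, 0.2, 0, -1, 0, 0, 0, 0, 1, 0, 0, 0, 0, 1, 0, 0, 0, 0, 1, 0, 0, 0, 0, 1, 0, 0, 0, 0, 1, 0, 0, 0, 0, 1, 0, 0, -4, 0, 1, 0, 0, -5, 0, 1, 0, 0, -5, 0]

```text
clock: 9.95
position: [0.4244, 0.3372, 0.1593]
ee_rot: [-0.001, -0.042, 0.999, -0.0]
contact_force: [1.8, 0.7, -0.1]
width: 0.0855
gripper_force: 0.0
```

Emit:
send_rows:
  steps: [1, 0, -4.8, 0, 0, 1, 0, -4.8, 0, 0, 1, 0, -4.8, 0, 0, 1, 0, -4.8, 0, 0, 1, 0, -4.8, 0, 0, 1, 0, -4.8, 0, 0, 1, 0, -4.8, 0, 0, 1, 0, -4.8, 0, 0, 1, 0, -4.8, 0, 0, 1, 0, -4.8, 0, 0, 1, -0.4, -4.8, 0, 0, 1, -0.4, -4.8, 0, 0]

```text
clock: 11.15
position: [0.4815, -0.2376, 0.1583]
ee_rot: [0.0, -0.042, 0.999, 0.0]
contact_force: [0.4, -0.2, 0.7]
width: 0.0855
gripper_force: 0.0
```

Emit:
send_rows:
  steps: [1, 0, -1.5, 0, 0, 1, 0, -1.5, 0, 0, 1, 0, 0, 0, 0, 1, 0, 0, 0, 0]

```text
clock: 11.55
position: [0.4839, -0.2642, 0.1581]
ee_rot: [-0.0, -0.043, 0.999, 0.001]
contact_force: [1.1, 0.1, -0.6]
width: 0.0855
gripper_force: 0.0
```

Run:
```python
from h import *
c,K,T=cam("wrist");cv2.imwrite("pics/w3.png",c[:,:,::-1])
plan([.485,-.262,.15],90)
```

```text
pos [ 0.4839 -0.2638  0.1582] yang 94.9 shift [-0.12  0.17  0.82] roll 4.9 q [-0.63  0.29  1.67  0.    1.18 -2.28] F [ 0.1 -0.4 -0.7] w 0.0857
```

View pics/w3.png

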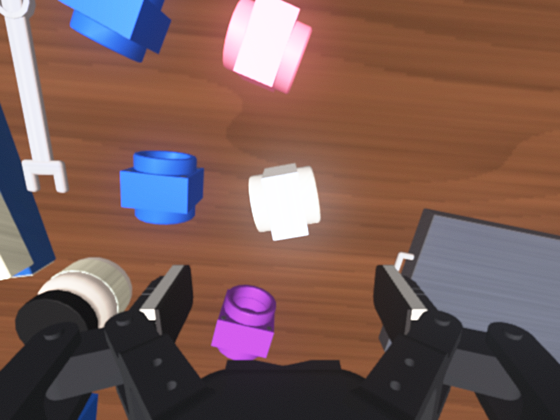

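The wrist view shows the cap at (284,202). Its axis runs almost along image-right, from about (255,205) to (313,195), with the purple, blue and pink look-alikes clear of it.

Run:
```python
from h import *
c,K,T=cam("wrist")
g=c.astype(int).min(2);m=(g>140).astype(np.uint8);n,l,s,ce=cv2.connectedComponentsWithStats(m)
k=l[202,284];ys,xs=np.where(l==k);print(s[k],ce[k])
P=np.c_[xs,ys]
for u in range(245,326,4):
    v=ys[xs==u]; print(u,v.min() if len(v) else None,v.max() if len(v) else None,end=' | ')
print();s0=cv2.imread("pics/side0.png").astype(int).sum(2)//3
for r in range(264,300):print(r,*s0[r,272:306:1])
```

```text
[ 248  163   72   78 4413] [283.8098799  200.70541582]
245 None None | 249 177 203 | 253 176 220 | 257 175 229 | 261 174 231 | 265 168 230 | 269 167 230 | 273 167 240 | 277 166 240 | 281 165 239 | 285 165 238 | 289 164 238 | 293 163 237 | 297 168 236 | 301 167 236 | 305 166 235 | 309 166 223 | 313 175 223 | 317 193 222 | 321 None None | 325 None None | 
264 82 82 89 88 89 86 82 80 83 79 79 76 77 76 81 79 79 77 79 77 79 80 81 82 81 87 90 92 92 88 85 85 85 88
265 82 84 83 88 90 86 82 81 82 81 81 78 77 80 83 79 78 75 78 79 78 79 79 82 80 79 80 90 93 91 87 87 81 85
266 84 83 84 85 89 86 85 79 83 81 78 77 77 76 80 79 81 80 74 75 73 78 78 83 85 83 82 89 91 92 91 86 86 84
267 85 83 81 85 90 89 89 80 83 79 82 77 77 72 72 77 77 76 71 62 73 75 72 80 81 83 81 82 89 92 92 88 89 85
268 88 86 83 82 87 90 85 85 81 78 78 73 64 78 92 83 71 63 86 133 172 134 68 74 81 83 84 85 85 90 93 89 89 87
269 84 84 85 82 86 87 89 87 82 70 68 83 129 176 194 169 107 79 178 255 255 246 125 67 71 82 81 82 82 86 92 90 90 87
270 85 85 83 80 80 84 88 86 77 83 127 190 255 255 255 252 218 194 252 255 254 255 240 133 77 70
[... 2945 characters left out ...]
254 194 96 75 78 78 77 81 81 82 83 78
294 76 77 82 82 78 78 77 77 71 96 137 155 157 145 113 126 154 154 204 242 247 241 164 76 73 82 83 79 77 76 78 81 80 83
295 75 76 77 82 78 77 76 78 77 78 100 139 157 117 90 88 126 152 164 167 155 109 65 75 81 87 84 84 78 81 80 78 78 83
296 77 73 74 80 78 80 77 76 75 77 77 98 140 133 89 69 78 89 96 88 78 77 79 84 82 87 85 88 81 80 82 81 77 79
297 78 77 76 77 79 79 77 74 77 74 82 80 88 83 76 75 73 72 76 84 88 88 86 83 86 83 85 86 85 78 79 78 80 78
298 78 77 73 77 82 80 80 78 77 78 83 83 82 76 80 80 76 79 81 84 86 89 86 84 84 83 86 84 82 82 75 74 83 84
299 80 80 75 73 78 79 80 74 75 74 81 85 84 81 77 79 78 76 76 85 88 89 87 88 83 83 83 80 84 78 81 96 119 120
```

Run:
```python
from h import *
a=cv2.imread("pics/side0.png");b=cv2.imread("pics/scene0.png")
z=lambda i,x,y:cv2.resize(cv2.LUT(i[y-20:y+20,x-20:x+20],(255*(np.arange(256)/255.)**2.).astype(np.uint8)),(290,290),interpolation=cv2.INTER_CUBIC)
cv2.imwrite("pics/caps.png",np.vstack([np.hstack([z(a,289,282),z(b,272,160)]),np.hstack([z(a,362,251),z(b,194,185)])]))
```

```text
(no output)
```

View pics/caps.png

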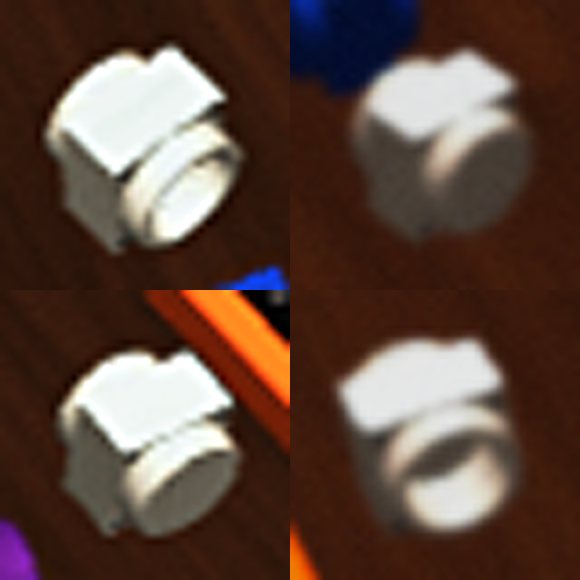

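The crops show the chosen cap (top row) with its bore facing the side camera, so the bore is at the -y end. The +y end seen in the scene view is flat. So the bored -y end should go up; I'll confirm it by feel.

Run:
```python
from h import *
c,K,T=cam("wrist")
q=ray([[264,168],[295,163],[307,235],[272,240]],K,T,.054)[:,:2];print(q.round(4))
C=q.mean(0);ax=(q[0]-q[1])+(q[3]-q[2]);ax/=np.linalg.norm(ax);ang=np.degrees(np.arctan2(ax[1],ax[0]))
print("C",C,"bore axis dir",ax,ang,[np.linalg.norm(q[i]-q[i-1]).round(3) for i in range(4)])
g=C+.030*ax;print("grip",g);plan([*g,.008],ang+90)
```

```text
[[ 0.4491 -0.2824]
 [ 0.4429 -0.258 ]
 [ 0.5033 -0.2417]
 [ 0.5104 -0.2712]]
C [ 0.47642955 -0.26332488] bore axis dir [ 0.24009175 -0.9707502 ] -76.1080443898699 [np.float64(0.062), np.float64(0.025), np.float64(0.062), np.float64(0.03)]
grip [ 0.4836323  -0.29244739]
pos [ 0.4841 -0.2639  0.1584] yang 95.0 shift [ 0.29 -2.85 15.04] roll 81.1 q [-0.63  0.29  1.67  0.    1.18 -2.28] F [ 0.2 -0.3  0.1] w 0.0854
```

Emit:
send_rows:
  steps: [1, -0.1, -2.8, 3, 8.1, 1, 0, 0, 2, 8.1, 1, 0, 0, 0, 8.1, 1, 0, 0, 0, 8.1, 1, 0, 0, 0, 8.1, 1, 0, 0, 0, 8.1, 1, 0, 0, 0, 8.1, 1, 0, 0, 0, 8.1, 1, 0, 0, 0, 8.1, 1, 0, 0, 0, 8.1, 1, 0, 0, 0, 0]

```text
clock: 12.8
position: [0.4878, -0.2922, 0.1085]
ee_rot: [-0.0, 0.616, 0.788, 0.0]
contact_force: [-0.6, -0.5, 0.2]
width: 0.0854
gripper_force: 0.0
```

Run:
```python
from h import *
plan([.488,-.292,.008],13.9)
c,K,T=cam("wrist")
g=c.astype(int).min(2);m=(g>120).astype(np.uint8);n,l,s,ce=cv2.connectedComponentsWithStats(m)
o=[(s[i].tolist(),ce[i].round(0).tolist()) for i in range(1,n) if s[i][4]>800];print(o)
i=max((i for i in range(1,n) if ce[i][1]<330),key=lambda i:s[i][4]);ys,xs=np.where(l==i)
for v in range(ys.min(),ys.max()+1,5):
    x=xs[ys==v];print(v,x.min(),x.max(),end=' | ')
```

```text
pos [ 0.4878 -0.2922  0.1085] yang 14.0 shift [1.000e-02 2.000e-02 1.005e+01] roll 0.1 q [-0.66  0.36  1.7   0.    1.08 -0.91] F [-0.6 -0.5  0.2] w 0.0854
[([397, 0, 96, 59, 1286], [441.0, 34.0]), ([42, 124, 110, 100, 6338], [94.0, 176.0]), ([240, 139, 87, 89, 6829], [283.0, 182.0]), ([521, 218, 39, 70, 1707], [545.0, 249.0])]
139 271 309 | 144 246 319 | 149 246 319 | 154 246 319 | 159 246 321 | 164 241 326 | 169 240 326 | 174 241 326 | 179 241 326 | 184 241 326 | 189 241 326 | 194 242 326 | 199 242 325 | 204 242 325 | 209 243 325 | 214 250 318 | 219 251 316 | 224 258 307 |
```

Run:
```python
from h import *
c,K,T=cam("wrist");Tt,_=tool()
q=ray([[283,162],[283,211.5],[283,226]],K,T,.054);print(((q-Tt[:3,3])@Tt[:3,:3]).round(4))
```

```text
[[ 0.0464 -0.0013  0.0545]
 [ 0.0134 -0.0013  0.0545]
 [ 0.0032 -0.0013  0.0545]]
```

Emit:
send_rows:
  steps: [1, 0, -0.1, 4, 0, 1, 0, 0, 4, 0, 1, 0, 0, 2.2, 0, 1, 0, 0, 0, 0, -1, 0, 0, 0, 0, -1, 0, 0, 0, 0, -1, 0, 0, 0, 0, -1, 0, 0, 0, 0, -1, 0, 0, 0, 0, -1, 0, 0, 0, 0]
  newtons: 25

```text
clock: 13.9
position: [0.4883, -0.2948, 0.0083]
ee_rot: [0.002, 0.617, 0.787, 0.0]
contact_force: [0.2, 0.7, 5.9]
width: 0.0507
gripper_force: 25.3
```

Emit:
send_rows:
  steps: [-1, 0.4, 0, -0.65, 0, -1, 0.45, 0, -0.6, 0, -1, 0.55, 0, -0.5, 0, -1, 0.6, 0, -0.48, 0, -1, 0, 0, 0, 0, -1, 0, 0, 0, 0]
  newtons: 20

```text
clock: 14.5
position: [0.4816, -0.2736, 0.0285]
ee_rot: [-0.0, 0.616, 0.787, -0.0]
contact_force: [-0.3, 0.2, -3.1]
width: 0.0508
gripper_force: 26.7
```

Run:
```python
from h import *
plan([.488,-.292,.008],13.9);print(get_state()["moment"])
c,K,T=cam("wrist")
g=c.astype(int).min(2);m=(g>120).astype(np.uint8);m[:, :200]=0;m[:,370:]=0;n,l,s,ce=cv2.connectedComponentsWithStats(m)
i=max((i for i in range(1,n) if ce[i][1]<330),key=lambda i:s[i][4]);ys,xs=np.where(l==i)
for v in range(ys.min(),ys.max()+1,6):
    x=xs[ys==v];print(v,x.min(),x.max(),g[v,283],end=' | ')
cv2.imwrite("pics/w4.png",c[:,:,::-1])
```

```text
pos [ 0.4816 -0.2736  0.0285] yang 13.9 shift [-1.94  0.18  2.05] roll -0.0 q [-0.64  0.43  1.83  0.    0.88 -0.88] F [-0.3  0.2 -3.1] w 0.0508
[-0.05526998  0.02329018  0.00564827]
139 279 285 129 | 145 244 321 239 | 151 233 332 239 | 157 229 336 240 | 163 228 337 239 | 169 212 354 242 | 175 212 354 241 | 181 212 354 240 | 187 211 354 241 | 193 211 355 241 | 199 211 355 237 | 205 211 355 241 | 211 210 355 241 | 217 210 356 244 | 223 210 356 242 | 229 210 356 241 | 235 210 356 241 | 241 209 357 241 | 247 210 356 209 | 253 225 340 242 | 259 224 340 243 | 265 224 341 244 | 271 224 341 243 | 277 224 341 241 | 283 267 299 137 |
```

Emit:
send_rows:
  steps: [-1, 0.66, 0, -0.35, 0, -1, 0.7, 0, -0.3, 0, -1, 0.73, 0, -0.18, 0, -1, 0.75, 0, -0.1, 0, -1, 0.75, 0, 0, 0, -1, 0, 0, 0, 0]

```text
clock: 15.15
position: [0.4725, -0.2378, 0.0378]
ee_rot: [-0.001, 0.616, 0.788, 0.0]
contact_force: [-0.3, 1.0, -3.0]
width: 0.0509
gripper_force: 27.5
```

```bash
cat >> h.py <<'E'
def caprows(th=120):
    c,K,T=cam("wrist");g=c.astype(int).min(2);m=(g>th).astype(np.uint8);m[:, :180]=0;m[:,390:]=0
    n,l,s,ce=cv2.connectedComponentsWithStats(m);i=max((i for i in range(1,n) if ce[i][1]<330),key=lambda i:s[i][4]);ys,xs=np.where(l==i)
    for v in range(ys.min(),ys.max()+1,6):
        x=xs[ys==v];print(v,x.min(),x.max(),g[v,283],end=' | ')
    print();return c
E
python3 - <<'E'
from h import *
plan([.488,-.292,.008],13.9);caprows()
E
```

```text
pos [ 0.4725 -0.2378  0.0378] yang 13.9 shift [-5.64  0.2   2.97] roll 0.0 q [-0.6   0.39  1.88  0.    0.88 -0.84] F [-0.3  1.  -3. ] w 0.0509
140 273 292 179 | 146 246 319 239 | 152 236 329 239 | 158 232 334 238 | 164 229 336 239 | 170 215 351 241 | 176 214 352 240 | 182 214 352 241 | 188 214 353 240 | 194 213 353 236 | 200 213 353 239 | 206 212 354 239 | 212 212 354 242 | 218 212 355 241 | 224 211 355 240 | 230 211 355 240 | 236 210 356 238 | 242 213 353 231 | 248 220 346 241 | 254 225 340 244 | 260 224 340 244 | 266 224 340 243 | 272 224 341 245 | 278 225 340 245 |
```

Emit:
send_rows:
  steps: [-1, 0, 0, -1, 6.8, -1, 0, 0, 0, 6.8, -1, 0, 0, 0, 6.8, -1, 1.8, 0.65, 0, 0, -1, 1.8, 0.65, 0, 0, -1, 1.9, 0.65, 0, 0, -1, 1.9, 0.66, 0, 0, -1, 0, 0, 0, 0, -1, 0, 0, 0, 0]

```text
clock: 16.1
position: [0.5078, -0.1691, 0.0478]
ee_rot: [0.0, 0.746, 0.666, -0.0]
contact_force: [0.1, -0.3, -3.4]
width: 0.0508
gripper_force: 29.4
```

Run:
```python
from h import *
plan([.5068,-.1676,.0475],-6.5);caprows()
c,K,T=cam("side");c=c.astype(int)
m=(c.min(2)>130).astype(np.uint8)[200:290,230:330];n,l,s,ce=cv2.connectedComponentsWithStats(m);print([(s[i].tolist(),ce[i].round().tolist()) for i in range(1,n) if s[i][4]>30])
```

```text
pos [ 0.5078 -0.1691  0.0478] yang -6.5 shift [ 0.14 -0.11  0.03] roll 0.0 q [-0.45  0.39  1.85 -0.    0.9  -0.34] F [ 0.1 -0.3 -3.4] w 0.0508
140 279 319 129 | 146 251 320 238 | 152 240 326 238 | 158 233 333 238 | 164 218 349 239 | 170 217 350 239 | 176 216 350 239 | 182 216 351 238 | 188 215 389 236 | 194 214 389 238 | 200 214 352 238 | 206 213 353 241 | 212 213 353 239 | 218 213 354 239 | 224 212 354 238 | 230 212 355 237 | 236 212 354 231 | 242 217 349 239 | 248 221 344 242 | 254 225 340 242 | 260 225 340 241 | 266 225 340 249 | 272 224 341 243 | 278 225 340 243 | 284 239 326 251 | 
[([38, 1, 29, 9, 52], [52.0, 6.0]), ([44, 36, 18, 20, 233], [52.0, 46.0])]
```

Emit:
send_rows:
  steps: [-1, 0.7, 0, 0, 0, -1, 0.7, 0, 0, 0, -1, 0.45, 0, -0.2, 0, -1, 0.45, 0, -0.2, 0, -1, 0.5, 0, -0.1, 0, -1, 0.5, 0, -0.1, 0, -1, 0.5, 0, -0.1, 0, -1, 0, 0, 0, 0]

```text
clock: 17.0
position: [0.5122, -0.1353, 0.0625]
ee_rot: [0.004, 0.745, 0.667, -0.002]
contact_force: [-13.6, -6.7, 48.1]
width: 0.0501
gripper_force: 23.8
```

Run:
```python
from h import *
plan([.5068,-.1676,.0475],-6.5);caprows()
```

```text
pos [ 0.5122 -0.1353  0.0625] yang -6.4 shift [-3.26 -0.18  1.52] roll 0.1 q [-0.38  0.36  1.85 -0.01  0.93 -0.27] F [-13.6  -6.7  48.1] w 0.0501
0 228 389 158 | 6 228 389 157 | 12 228 389 157 | 18 228 389 156 | 24 228 389 156 | 30 229 389 157 | 36 229 389 158 | 42 229 389 158 | 48 229 389 157 | 54 230 389 156 | 60 230 389 156 | 66 230 389 155 | 72 230 389 156 | 78 231 389 157 | 84 231 389 156 | 90 231 389 155 | 96 231 389 156 | 102 232 389 155 | 108 232 389 156 | 114 232 389 155 | 120 232 389 155 | 126 233 389 156 | 132 233 389 157 | 138 233 389 157 | 144 233 389 160 | 150 233 389 162 | 156 234 389 165 | 162 234 389 167 | 168 231 389 200 | 174 227 389 200 | 180 223 389 207 | 186 221 389 255 | 192 221 389 219 | 198 218 389 255 | 204 215 389 255 | 210 213 389 255 | 216 212 389 255 | 222 213 389 255 | 228 214 366 255 | 234 214 389 255 | 240 216 389 255 | 246 217 363 255 | 252 218 363 255 | 258 215 362 255 | 264 212 354 219 | 270 210 356 215 | 276 207 359 231 | 282 204 362 214 | 288 202 364 211 | 294 199 366 255 | 300 206 359 230 | 306 214 352 106 | 312 215 351 102 | 318 215 350 98 | 324 216 349 92 |
```

Emit:
send_rows:
  steps: [-1, 0, 0, -0.6, 0, -1, 0, 0, -0.4, 0, -1, 0, 0, 0, 0, -1, 0, 0, 0, 0]

```text
clock: 17.45
position: [0.5118, -0.1309, 0.0643]
ee_rot: [-0.001, 0.746, 0.665, -0.0]
contact_force: [-0.5, 0.7, 2.1]
width: 0.0462
gripper_force: 33.8
```

Run:
```python
from h import *
plan([.5068,-.1676,.0475],-6.5)
c=caprows(190);cv2.imwrite("pics/w5.png",c[:,:,::-1])
```

```text
pos [ 0.5118 -0.1309  0.0643] yang -6.6 shift [-3.71 -0.07  1.68] roll -0.1 q [-0.38  0.36  1.85  0.    0.94 -0.27] F [-0.5  0.7  2.1] w 0.0462
164 279 286 200 | 170 232 335 214 | 176 228 339 217 | 182 224 342 218 | 188 223 345 248 | 194 223 344 230 | 200 224 349 255 | 206 224 350 255 | 212 224 351 255 | 218 225 353 255 | 224 225 354 255 | 230 225 341 255 | 236 226 340 255 | 242 225 389 255 | 248 225 341 255 | 254 225 340 255 | 260 226 340 255 | 266 231 335 229 | 272 232 333 244 | 278 237 329 223 | 284 237 329 223 | 290 251 315 255 | 296 263 302 255 |
```

Run:
```python
from h import *
w=cv2.imread("pics/w5.png")[:, :, ::-1];s=cam("side")[0];d=cam("scene")[0]
z=lambda i:cv2.resize(i,(400,300),interpolation=cv2.INTER_CUBIC)
cv2.imwrite("pics/comp.png",np.vstack([np.hstack([z(w[130:400,100:460]),z(s[190:265,230:330])]),np.hstack([z(d[145:235,205:325]),z(s[:,:])])])[:,:,::-1])
```

```text
(no output)
```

View pics/comp.png

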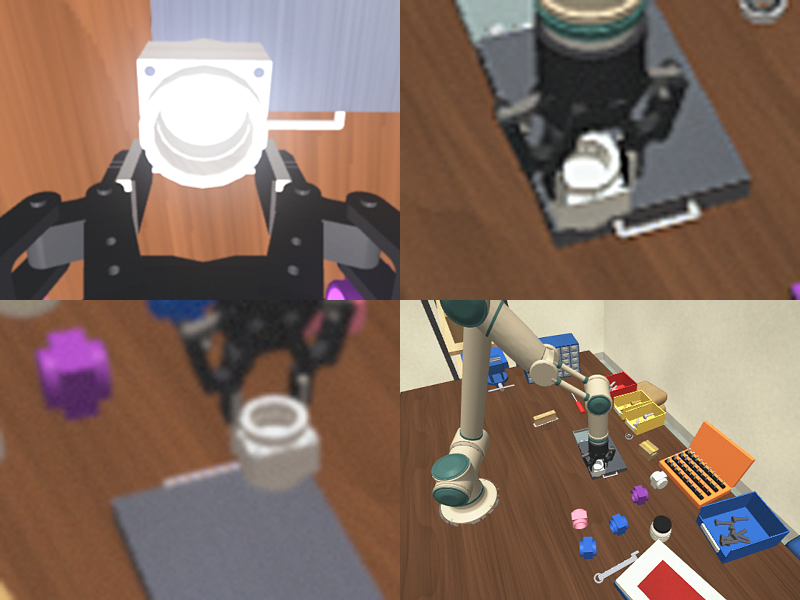

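The composite shows the cap upright with its bore up, held off-centre by the top round end and straddling the plate's -y edge. I drag it further onto the plate, then regrip it centred.

Emit:
send_rows:
  steps: [-1, 0.6, 0, 0, 0, -1, 1, 0, 0, 0, -1, 1, 0.3, 0, 0, -1, 1, 0.5, 0, 0, -1, 1, 0.5, 0, 0, -1, 1, 0.5, 0, 0, -1, 1, 0.2, 0, 0, -1, 0.4, 0, 0, 0, -1, 0, 0, 0, 0]

```text
clock: 18.5
position: [0.5405, -0.0628, 0.0649]
ee_rot: [0.0, 0.746, 0.666, 0.001]
contact_force: [1.0, 0.9, -1.3]
width: 0.0463
gripper_force: 29.8
```

```bash
cat >> h.py <<'E'
def bore(z):
    "centre of the round cap top (world) and in tool axes, as seen by the wrist"
    c,K,T=cam("wrist");Tt,_=tool();g=c.astype(int).min(2);m=(g>180).astype(np.uint8);m[:,:180]=0;m[:,390:]=0
    n,l,s,ce=cv2.connectedComponentsWithStats(m);i=max((i for i in range(1,n) if 100<ce[i][1]<330),key=lambda i:s[i][4]);ys,xs=np.where(l==i)
    print("box",s[i]);
    for v in range(ys.min(),ys.max()+1,8):
        x=xs[ys==v];print(v,x.min(),x.max(),g[v,283],end=' | ')
    print()
E
python3 - <<'E'
from h import *
plan([.5068,-.1676,.0475],-6.5);bore(.08)
E
```

```text
pos [ 0.5405 -0.0628  0.0649] yang -6.5 shift [-10.79  -2.17   1.73] roll 0.0 q [-0.24  0.38  1.81  0.    0.95 -0.13] F [ 1.   0.9 -1.3] w 0.0463
box [  223   161   135   148 15190]
161 316 316 177 | 169 233 334 206 | 177 227 339 213 | 185 223 345 255 | 193 223 354 234 | 201 224 356 255 | 209 224 357 255 | 217 224 357 255 | 225 225 356 255 | 233 225 356 255 | 241 225 356 255 | 249 225 354 255 | 257 226 352 255 | 265 231 335 220 | 273 233 332 254 | 281 237 328 217 | 289 249 318 255 | 297 267 312 255 | 305 280 282 180 |
```

Emit:
send_rows:
  steps: [-1, 0, 0, 0.2, 0, -1, 0, 0, 0.2, 0, -1, 0, 0, 0, 0, -1, 0, 0, 0, 0]

```text
clock: 18.95
position: [0.5406, -0.0629, 0.0646]
ee_rot: [0.0, 0.747, 0.665, 0.002]
contact_force: [-3.9, 4.7, 22.8]
width: 0.0463
gripper_force: 36.8
```

Emit:
send_rows:
  steps: [-1, 0, 0, -0.3, 0, -1, 0, 0, 0, 0, 1, 0, 0, 0, 0, 1, 0, 0, 0, 0, 1, 0, 0, 0, 0, 1, 0, 0, 0, 0, 1, 0, 0, -4, 0, 1, 0, 0, -5, 0, 1, 0, 0, 0, 0, 1, 0, 0, 0, 0]

```text
clock: 19.95
position: [0.5406, -0.064, 0.155]
ee_rot: [0.001, 0.746, 0.666, 0.001]
contact_force: [-0.5, -0.4, -0.6]
width: 0.0852
gripper_force: 0.0
```

Run:
```python
from h import *
plan([.5068,-.1676,.0475],-6.5)
c,K,T=cam("wrist");Tt,_=tool();g=c.astype(int).min(2)
m=(g>175).astype(np.uint8);n,l,s,ce=cv2.connectedComponentsWithStats(m)
for i in range(1,n):
    if s[i][4]>300:print(s[i],ce[i].round())
i=l[200:240,270:300].max()
ys,xs=np.where(l==i)
for v in range(ys.min(),ys.max()+1,6):
    x=xs[ys==v];print(v,x.min(),x.max(),g[v,283],end=' | ')
print();print(g[130:300:3,283].tolist())
```

```text
pos [ 0.5406 -0.064   0.155 ] yang -6.5 shift [-10.67  -2.21  10.75] roll -0.0 q [-0.25  0.28  1.69  0.    1.16 -0.13] F [-0.5 -0.4 -0.6] w 0.0852
[ 221    0  204   18 1579] [322.   4.]
[504  17  51  54 729] [526.  45.]
[516  28  30  32 422] [532.  43.]
[  228   121   128   153 13939] [290. 193.]
[ 535  168   25   84 1816] [548. 209.]
121 305 305 173 | 127 275 325 175 | 133 253 332 179 | 139 230 352 183 | 145 229 351 187 | 151 228 351 212 | 157 228 351 255 | 163 229 354 255 | 169 228 354 255 | 175 229 355 255 | 181 229 355 255 | 187 229 355 255 | 193 230 353 255 | 199 230 354 255 | 205 231 352 255 | 211 231 351 214 | 217 231 346 221 | 223 232 342 255 | 229 235 342 190 | 235 236 340 188 | 241 247 339 185 | 247 255 328 183 | 253 264 328 180 | 259 271 327 178 | 265 280 345 255 | 271 280 344 255 | 
[178, 179, 182, 183, 185, 187, 193, 212, 255, 255, 255, 255, 255, 255, 255, 255, 255, 255, 255, 255, 255, 255, 255, 255, 255, 255, 255, 214, 241, 221, 255, 255, 248, 190, 189, 188, 186, 185, 183, 183, 180, 180, 178, 178, 173, 255, 255, 255, 161, 92, 91, 89, 88, 87, 86, 85, 85]
```

Run:
```python
from h import *
c,K,T=cam("wrist");Tt,_=tool();g=c.astype(int).min(2)
m=(g>200).astype(np.uint8);n,l,s,ce=cv2.connectedComponentsWithStats(m)
i=max((i for i in range(1,n) if 110<ce[i][1]<330 and 200<ce[i][0]<370),key=lambda i:s[i][4]);print(s[i])
h=cv2.morphologyEx((l==i).astype(np.uint8),cv2.MORPH_CLOSE,np.ones((9,9)))
ys,xs=np.where(h>0)
for v in range(ys.min(),ys.max()+1,6):
    x=xs[ys==v];print(v,x.min(),x.max(),end=' | ')
for v in (150,175,190,205,215,225): print(v,g[v,220:365:3].tolist())
q=ray([[283,150],[283,226],[232,190],[352,190]],K,T,.08);print(((q-Tt[:3,3])@Tt[:3,:3]).round(4))
```

```text
[ 246  149   77   80 5644]
149 258 297 | 155 246 322 | 161 246 322 | 167 246 321 | 173 247 321 | 179 247 321 | 185 247 321 | 191 247 320 | 197 247 320 | 203 247 320 | 209 247 319 | 215 247 319 | 221 248 319 | 227 277 291 | 150 [104, 109, 110, 169, 180, 182, 181, 178, 184, 183, 197, 202, 204, 206, 207, 207, 208, 210, 210, 210, 211, 211, 209, 209, 208, 208, 209, 207, 206, 206, 203, 203, 201, 188, 187, 189, 188, 181, 185, 179, 181, 176, 180, 180, 181, 178, 178, 173, 173]
175 [113, 114, 117, 138, 185, 187, 186, 186, 190, 250, 255, 255, 255, 255, 255, 255, 255, 255, 255, 255, 255, 255, 255, 255, 255, 255, 255, 255, 255, 255, 255, 255, 255, 255, 196, 195, 191, 192, 190, 183, 188, 182, 185, 181, 184, 181, 177, 175, 176]
190 [112, 116, 115, 123, 184, 186, 186, 184, 189, 224, 255, 255, 254, 255, 255, 255, 255, 255, 255, 255, 255, 255, 255, 255, 255, 255, 255, 255, 255, 255, 233, 255, 255, 255, 195, 196, 191, 195, 190, 185, 185, 184, 186, 183, 182, 181, 178, 175, 177]
205 [109, 115, 116, 113, 185, 182, 184, 185, 187, 219, 255, 255, 255, 254, 230, 225, 253, 255, 255, 255, 255, 255, 255, 255, 255, 255, 255, 222, 243, 230, 255, 255, 255, 253, 192, 192, 190, 193, 188, 184, 179, 185, 182, 182, 177, 178, 177, 175, 176]
215 [106, 109, 115, 114, 169, 180, 183, 180, 180, 205, 255, 244, 243, 255, 255, 255, 255, 220, 219, 226, 235, 246, 240, 228, 227, 218, 249, 255, 255, 255, 255, 255, 255, 229, 190, 188, 188, 188, 185, 182, 179, 183, 177, 179, 177, 175, 174, 173, 173]
225 [98, 103, 109, 112, 166, 177, 180, 178, 178, 181, 178, 178, 182, 182, 182, 185, 185, 249, 255, 255, 255, 255, 255, 255, 255, 255, 206, 193, 199, 196, 194, 200, 202, 185, 186, 184, 186, 186, 180, 180, 177, 184, 175, 175, 175, 175, 173, 173, 173]
[[ 0.0513 -0.0004  0.0727]
 [-0.0043 -0.0003  0.0727]
 [ 0.023  -0.0369  0.0728]
 [ 0.0231  0.0491  0.0726]]
```

Emit:
send_rows:
  steps: [-1, 1.1, 0, 0, 0, -1, 1, 0, 0, 0, -1, 0, 0, 0, 0, -1, 0, 0, 0, 0, -1, 0, 0, 3, 0, -1, 0, 0, 3, 0, -1, 0, 0, 1, 0, -1, 0, 0, 0.6, 0, -1, 0, 0, 0.5, 0, -1, 0, 0, 0.4, 0, -1, 0, 0, 0, 0, -1, 0, 0, 0, 0]

```text
clock: 21.25
position: [0.5428, -0.043, 0.0695]
ee_rot: [0.001, 0.746, 0.666, 0.0]
contact_force: [0.6, 0.6, 0.0]
width: -0.0001
gripper_force: 0.0
```

Emit:
send_rows:
  steps: [-1, 0, 0, 0.5, 0, -1, 0, 0, 0.4, 0, -1, 0, 0, 0.4, 0, -1, 0, 0, 0.2, 0, -1, 0, 0, 0.1, 0, -1, 0, 0, 0, 0]

```text
clock: 21.85
position: [0.5419, -0.0428, 0.054]
ee_rot: [-0.0, 0.746, 0.666, -0.0]
contact_force: [-2.8, 1.5, 9.2]
width: -0.0004
gripper_force: 4.9
```

Emit:
send_rows:
  steps: [-1, 0, 0, -3, 0, -1, 0, 0, -4, 0, 1, 0, 0, -1, 0, 1, 0, 0, 0, 0, 1, 0, 0, 0, 0, 1, 0, 0, 0, 0, 1, 0, 0, 0, 0, 1, 0, 0, 0, 0]

```text
clock: 22.65
position: [0.5417, -0.0428, 0.1318]
ee_rot: [-0.001, 0.746, 0.666, -0.001]
contact_force: [-0.7, 0.3, -1.2]
width: 0.0847
gripper_force: 0.0
```

Run:
```python
from h import *
c,K,T=cam("wrist");Tt,s=tool();g=c.astype(int).min(2);print(s["position"],s["width"])
m=(g>200).astype(np.uint8);n,l,st,ce=cv2.connectedComponentsWithStats(m)
i=max((i for i in range(1,n) if 110<ce[i][1]<380 and 200<ce[i][0]<370),key=lambda i:st[i][4]);print(st[i])
ys,xs=np.where(l==i);q=ray([[283,ys.max()],[st[i][0],250],[st[i][0]+st[i][2]-1,250]],K,T,.08);print(((q-Tt[:3,3])@Tt[:3,:3]).round(4))
```

```text
[ 0.54186118 -0.04284422  0.13206446] 0.0854357845982365
[ 244  179   82   89 6493]
[[-0.0269 -0.0012  0.0521]
 [-0.014  -0.028   0.0521]
 [-0.0139  0.0275  0.052 ]]
```

Emit:
send_rows:
  steps: [1, 0, 0, 4, 0, 1, 0, 0, 4, 0, 1, 0, 0, 1.6, 0, 1, 0, 0, 0, 0, -1, 0, 0, 0, 0, -1, 0, 0, 0, 0, -1, 0, 0, 0, 0, -1, 0, 0, 0, 0, -1, 0, 0, 0, 0]
  newtons: 90

```text
clock: 23.6
position: [0.5438, -0.0432, 0.0387]
ee_rot: [0.002, 0.746, 0.666, 0.001]
contact_force: [-0.2, 0.1, 5.9]
width: 0.0523
gripper_force: 96.2
```

Emit:
send_rows:
  steps: [-1, 0, 0, 0.2, 0, -1, 0, 0, 0.15, 0, -1, 0, 0, 0, 0, -1, 0, 0, 0, 0, -1, 0, 0, 0, 0]

```text
clock: 24.1
position: [0.5438, -0.0432, 0.0386]
ee_rot: [0.002, 0.746, 0.666, 0.002]
contact_force: [-5.3, 1.3, 30.1]
width: 0.0526
gripper_force: 99.4
```

Emit:
send_rows:
  steps: [-1, 0, 0, 0.05, 0, -1, 0, 0, 0, 0, -1, 0, 0, 0, 0, -1, 0, 0, 0, 0, -1, 0, 0, 0, 0]

```text
clock: 24.6
position: [0.5438, -0.0433, 0.0387]
ee_rot: [0.002, 0.746, 0.666, 0.002]
contact_force: [-6.2, 1.9, 34.5]
width: 0.0526
gripper_force: 99.9
```

Run:
```python
from h import *
a=cv2.imread("pics/side0.png")[:,:,::-1].astype(int);b=cam("side")[0].astype(int)
m=(abs(a-b).sum(2)>90).astype(np.uint8);n,l,s,ce=cv2.connectedComponentsWithStats(m)
print([s[i].tolist() for i in range(1,n) if s[i][4]>25])
plan([.54,-.04,.04],-6.5)
```

```text
[[0, 0, 38, 15, 364], [0, 0, 297, 290, 19702], [97, 0, 12, 6, 28], [175, 82, 12, 7, 48], [192, 97, 8, 7, 28], [275, 268, 28, 29, 562]]
pos [ 0.5438 -0.0432  0.0386] yang -6.5 shift [ 0.27 -0.42 -0.14] roll -0.0 q [-0.21  0.41  1.84 -0.    0.89 -0.09] F [-5.2  0.4 33.8] w 0.0528
```

Compared with the first side image, only the arm, the cap and what the arm hides have changed on the counter, and the push holds steady at about 34 N. I'm handing in.

```bash
python3 -c "
from rig import sign_off;print(sign_off())"
```

```text
the job is handed in; nothing more can be done
None
```

The job is handed in: all five chips were swept into the tray with the scraper block, the block is back on the counter, and the nearer cap stands bore-up on the plate (bore felt about 26 mm deep), gripped at about 100 N and pressed down with about 34 N.

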